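# Put the polishing blocks away in their matching trays

### The arm

A 6-joint arm with a two-finger parallel gripper is mounted at the origin on the work surface. World frame = base frame: x ahead of the robot, y to its left, z up, the work surface at z = 0. Lengths are in m, angles in rad, forces in N, time in s.
With the tool pointing down it reaches from about 0.25 to 0.775 m from the base axis. Payload 4 kg.
Tool frame: the origin (TCP) lies on the centre line of the jaws, within the pads' length; the fingertips stand 14 mm ahead of it and the grasp point (between the pads) lies 5 mm behind it (robot.tcp_to_tips is the distance from the TCP to the fingertips, in m); z points along the fingers, y is the line along which they close (so a half turn about z gives the same grasp; the last joint's range is limited). The gripper opens to 94 mm and grips with 3 to 60 N. Pads are 16 mm wide; open, the fingers measure 119 mm over their backs; the gripper's body (75 mm by 177 mm) begins 78 mm behind the grasp point.
Start: joints at [-0.103, 0.087, 1.371, -0, 1.684, -0.103], TCP at [0.55, -0, 0.22] pointing down, gripper open.
Joint ranges: [-3.1, 3.1], [-0.76, 2.03], [0.27, 2.55], [-1.08, 4.22], [0.17, 2.65], [-2.57, 2.57]. Speed limits (rad/s): [2.79, 2.79, 3.14, 3.14, 3.14, 3.14].

### API

Orientations are given as [roll, pitch, yaw] about the fixed x, y, z axes, in that order (R = Rz(yaw) Ry(pitch) Rx(roll)).
In Python, from bench import robot gives the robot as it stands.
- The arm moves only by the tool carry_out, never from a script. Its argument "increments" is a list of rows, each a list of 3 entries, a list of its own where there are three numbers: the closure in counts, from 0 (fully open) to 255 (shut), then the shift along the tool's x, y, z in mm, then the turn about the tool's z in degrees. In form: [[fingers, [dx, dy, dz], twist], ...]. A call has 1 to 8 rows; each row shifts and turns the commanded pose from where the row before left it, along the tool's axes as they then stand; what a row does not reach is not made up. A row lasts 1/10 s, in which the tool goes at most 50 mm and 8.59 degrees, less where a joint would pass 70% of its speed; a pose out of reach is approached as far as the arm can. A call with a gripper value outside its range is refused whole. The fingers move at their own pace and stop on an object; the grip force is fixed at half the most. Time passes only in rows, so rows that do not move let the fingers close. It gives the time, the measured TCP pose, the force, the opening and the grip force at its end, in the units of the state.
- robot.get_obs(): the state, without advancing time (a new reading comes with each control period).
- robot.snapshot(name): name is "scene" or "side" or "wrist"; returns the picture (420x560x3 uint8, blue, green, red); there is no depth.
- robot.get_calibration(name): a dict with "vfov" (degrees; the focal length in pixels is half the picture's height over the tangent of half this angle, whatever the lens; pixels are square), "cx", "cy" (the principal point, pixels), "k1" (the pictures are not rectified: a ray, as slopes to the right and down, at radius r is drawn at 1 + k1 r^2 times it, then the intrinsics apply), "T" (4x4, takes a point from camera to world coordinates). Camera axes: x right, y down, z forward; pixel columns grow to the right and rows downward; lengths in m; the calibration is good to about 2 mm. A picture is of the moment at which its call begins: read the wrist's pose just before it. get_calibration takes no time and is no camera call; for the wrist camera it gives the pose at the moment of the call.
- robot.close_job(): hands the job in; it is judged then, once.
The state is a dict: "time": time; "joint_positions": joint angles; "qvel": joint speeds; "joint_torque": joint torques, N m; "tool_pos": TCP position; "ee_rot": TCP orientation; "wrist_force": force on the tool from outside, world axes, zero at the start; "wrist_torque": the same for the moment, N m; "width": finger opening in m; "finger_force": force on a finger pad.
Only numpy, scipy, OpenCV 4.12 (cv2) and the standard library are available. Lean on these libraries where they do the work, as an engineer would, in place of code of your own. Each camera call takes 0.05 s, during which the arm holds its last target. There are 200 camera calls.

### The job

Put all four wooden polishing blocks away: each belongs in the tray whose recess has the same shape and size as its foot, standing upright and fully down inside the rim. Set the blocks down without dropping them or knocking them over, and leave the jar and the can where they are.

Things in the scene. Friction and masses are not known exactly. Their poses are not given: they have to be found in the camera images.
- block_round_large_mid (a point): Loose dark wooden hand polishing block with a pale handle, about 100 to 200 g, standing on its felt underside: round foot, 80 mm across, 20 mm thick, with a round upright handle 26 mm across rising 40 mm from the middle of the foot; 60 mm tall in all. This point is on the middle axis, half-way up (30 mm above the underside); the graspable handle runs from 10 mm below it to 30 mm above it. z is up.
- block_round_small_mid (a point): Loose dark wooden hand polishing block with a pale handle, about 100 to 200 g, standing on its felt underside: round foot, 52 mm across, 20 mm thick, with a round upright handle 26 mm across rising 40 mm from the middle of the foot; 60 mm tall in all. This point is on the middle axis, half-way up (30 mm above the underside); the graspable handle runs from 10 mm below it to 30 mm above it. z is up.
- block_square_mid (a point): Loose dark wooden hand polishing block with a pale handle, about 100 to 200 g, standing on its felt underside: square foot, 60 x 60 mm, 20 mm thick, with an upright block handle 40 mm long (x, parallel to two sides) by 24 mm thick (y) rising 40 mm from the middle of the foot; 60 mm tall in all. This point is on the middle axis, half-way up (30 mm above the underside); the graspable handle runs from 10 mm below it to 30 mm above it. z is up.
- block_oblong_mid (a point): Loose dark wooden hand polishing block with a pale handle, about 100 to 200 g, standing on its felt underside: oblong foot, 100 mm long (its x axis) and 44 mm wide (y), 20 mm thick, with an upright block handle 40 mm long (x, along the foot) by 24 mm thick (y) rising 40 mm from the middle of the foot; 60 mm tall in all. This point is on the middle axis, half-way up (30 mm above the underside); the graspable handle runs from 10 mm below it to 30 mm above it. z is up.
- tray_round_large_floor (a point): Fixed shallow grey tray with one round recess 98 mm across inside, walls 5 mm thick; its floor is 3 mm and its rim 11 mm above the table, so the recess is 8 mm deep, 9 mm wider all round than the matching block's foot. This point is the centre of the recess floor (3 mm above the table), z up.
- tray_round_small_floor (a point): Fixed shallow grey tray with one round recess 70 mm across inside, walls 5 mm thick; its floor is 3 mm and its rim 11 mm above the table, so the recess is 8 mm deep, 9 mm wider all round than the matching block's foot. This point is the centre of the recess floor (3 mm above the table), z up.
- tray_square_floor (a point): Fixed shallow grey tray with one square recess 78 x 78 mm inside (sides along x and y), walls 5 mm thick; its floor is 3 mm and its rim 11 mm above the table, so the recess is 8 mm deep, 9 mm wider all round than the matching block's foot. This point is the centre of the recess floor (3 mm above the table), z up.
- tray_oblong_floor (a point): Fixed shallow grey tray with one oblong recess 118 mm (x) by 62 mm (y) inside, walls 5 mm thick; its floor is 3 mm and its rim 11 mm above the table, so the recess is 8 mm deep, 9 mm wider all round than the matching block's foot. This point is the centre of the recess floor (3 mm above the table), z up.
- wax_jar: Bystander: a small amber jar with a metal lid, 52 mm across, 62 mm tall, loose; origin at the centre of its underside.
- oil_can: Bystander: a small aluminium can, 48 mm across, 60 mm tall, loose; origin at the centre of its underside.
There are look-alikes about, which are no part of the job. What is shaped like the part that bears block_oblong_mid but pink or purple is not meant. Leave any yellow look-alike of the part that bears block_square_mid alone.

How it is judged:
At the end, for the whole second after the job is handed in: Each block stands in its own tray: its axis within 15 mm of the tray's centre, foot flat on the recess floor (centre less than 34 mm above it, tilt under 0.06 rad), released and at rest (horizontal distance between block_round_large_mid and tray_round_large_floor below 0.015 m and z of block_round_large_mid in the frame of tray_round_large_floor below 0.034 m and angle between each of block_round_large_mid, block_round_small_mid, block_square_mid, block_oblong_mid's own z axis and vertical below 0.06 rad and linear speed of each of block_round_large, block_round_small, block_square, block_oblong below 0.02 m/s and contact force between the fingers and block_round_large below 0.1 N and horizontal distance between block_round_small_mid and tray_round_small_floor below 0.015 m and z of block_round_small_mid in the frame of tray_round_small_floor below 0.034 m and contact force between the fingers and block_round_small below 0.1 N and horizontal distance between block_square_mid and tray_square_floor below 0.015 m and z of block_square_mid in the frame of tray_square_floor below 0.034 m and contact force between the fingers and block_square below 0.1 N and horizontal distance between block_oblong_mid and tray_oblong_floor below 0.015 m and z of block_oblong_mid in the frame of tray_oblong_floor below 0.034 m and contact force between the fingers and block_oblong below 0.1 N); the robot touches nothing.
It fails at once if a block is dropped or thrown (faster than 0.7 m/s while out of the gripper: a fall of about 25 mm) ((linear speed of block_round_large above 0.7 m/s and contact force between the fingers and block_round_large below 0.05 N) or (linear speed of block_round_small above 0.7 m/s and contact force between the fingers and block_round_small below 0.05 N) or (linear speed of block_square above 0.7 m/s and contact force between the fingers and block_square below 0.05 N) or (linear speed of block_oblong above 0.7 m/s and contact force between the fingers and block_oblong below 0.05 N)).
It fails at once if a block is knocked over (tilted more than 60 degrees) (angle between any of block_round_large_mid, block_round_small_mid, block_square_mid, block_oblong_mid's own z axis and vertical above 1.05 rad).
It fails at once if the jar is moved more than 20 mm (distance of wax_jar from where it was at the start of the episode above 0.02 m).
It fails at once if the can is moved more than 20 mm (distance of oil_can from where it was at the start of the episode above 0.02 m).
It also fails if it takes over 106 s, if anything falls off the work surface, if the arm or the gripper's body presses on something with over 40 N, if the wrist force passes 120 N, or if a joint passes its speed limit or range.

## Working session

There is one attempt and no reset: what is moved stays moved. The work goes in short steps, Python scripts to look and compute and a tool call to move; the robot and the scene stay as the last step left them, time stands still between calls to the robot, and variables do not carry over. Pictures are saved under pics/ and viewed, at most 14 in all, crops included, and the job is handed in when it is done.

Besides the shell and the picture viewer there is one more tool, called after "Emit:" as name(argument=value, ...) on one line, values as JSON. carry_out: Moves the arm, as the interface text tells. Its arguments: {"type":"object","properties":{"increments":{"type":"array","items":{"type":"array"}}},"required":["increments"]}

```bash
mkdir -p pics; cat > h.py <<'E'
from bench import robot
import numpy as np, cv2
def snap(n,f):
    c=robot.get_calibration(n); im=robot.snapshot(n); cv2.imwrite('pics/'+f,im); return im,c
def ray(c,u,v):
    f=210/np.tan(np.radians(c['vfov'])/2)
    K=np.array([[f,0,c['cx']],[0,f,c['cy']],[0,0,1.]])
    p=cv2.undistortPoints(np.array([[[u,v]]],float),K,np.array([c['k1'],0,0,0,0.]))[0,0]
    # exact: r_d = r(1+k1 r^2)
    T=np.array(c['T']); return T[:3,3],T[:3,:3]@np.array([p[0],p[1],1.])
def onz(c,u,v,z):
    o,d=ray(c,u,v); return (o+d*(z-o[2])/d[2])
def proj(c,P):
    T=np.array(c['T']); q=T[:3,:3].T@(np.array(P)-T[:3,3]); x=q[:2]/q[2]
    f=210/np.tan(np.radians(c['vfov'])/2); x=x*(1+c['k1']*(x@x)); return x*f+[c['cx'],c['cy']]
E
python3 - <<'E'
from h import *
for n in('scene','side','wrist'):
    im,c=snap(n,n+'0.png'); print(n,{k:np.round(v,3).tolist() for k,v in c.items()})
print(robot.get_obs())
E
```

```text
scene {'vfov': 44.442, 'cx': 277.363, 'cy': 212.005, 'k1': -0.174, 'T': [[0.722, 0.357, -0.592, 1.387], [0.692, -0.375, 0.617, -0.902], [-0.002, -0.856, -0.518, 0.808], [0.0, 0.0, 0.0, 1.0]]}
side {'vfov': 46.338, 'cx': 282.048, 'cy': 207.107, 'k1': -0.08, 'T': [[0.952, -0.179, 0.248, 0.242], [-0.306, -0.566, 0.765, -1.026], [0.003, -0.805, -0.594, 0.868], [0.0, 0.0, 0.0, 1.0]]}
wrist {'vfov': 65.718, 'cx': 284.943, 'cy': 209.957, 'k1': 0.02, 'T': [[1.0, 0.0, -0.002, 0.55], [-0.0, -0.972, -0.235, 0.069], [-0.002, 0.235, -0.972, 0.384], [0.0, 0.0, 0.0, 1.0]]}
{'time': 0.15, 'joint_positions': array([-1.03110655e-01,  8.77871534e-02,  1.37189610e+00,  4.05722831e-07,
        1.68361202e+00, -1.03130925e-01]), 'qvel': array([ 9.02320849e-05, -4.75244057e-04, -4.32491711e-03,  1.19718148e-03,
       -8.77862225e-05, -1.92620357e-04]), 'joint_torque': array([ 1.24418581e-03, -3.40636396e+01, -3.02795255e+01,  7.18983379e-02,
        3.04441026e-02, -1.11468453e-04]), 'tool_pos': array([5.49598852e-01, 3.11666804e-05, 2.18577568e-01]), 'ee_rot': array([-3.13989912e+00, -1.75682969e-04,  1.57081649e+00]), 'wrist_force': array([-0.47673077,  0.59629501,  0.4993622 ]), 'wrist_torque': array([-0.06236597, -0.02560349, -0.02079104]), 'finger_force': 0.0, 'width': 0.09373428790558072}
```

View pics/scene0.png

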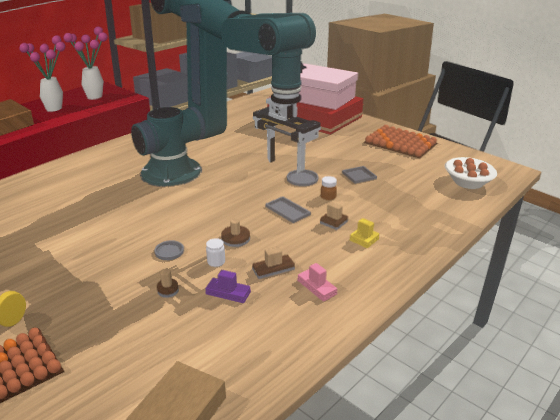

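View pics/side0.png

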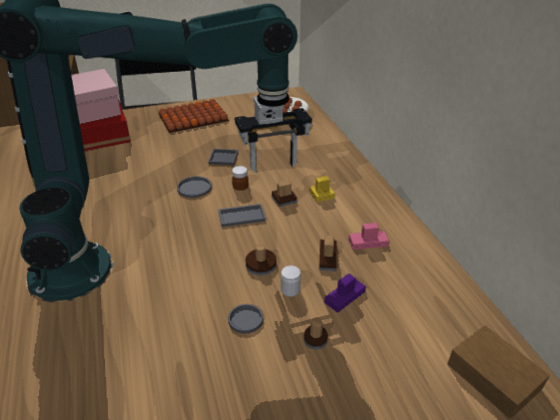

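The scene view shows these, with pixels:
- **Blocks:** large round (235,235), small round (167,287), square (334,217), oblong (273,264).
- **Trays:** round (302,178), square (359,174), oblong (287,209), round (169,250).
- **Look-alikes:** purple (228,288) and pink (317,282) oblongs, yellow square (364,234).
- **Bystanders:** jar (328,187), can (215,252).

The side view agrees: the wooden oblong is at (328,253) and the wooden square at (284,193).

View pics/wrist0.png

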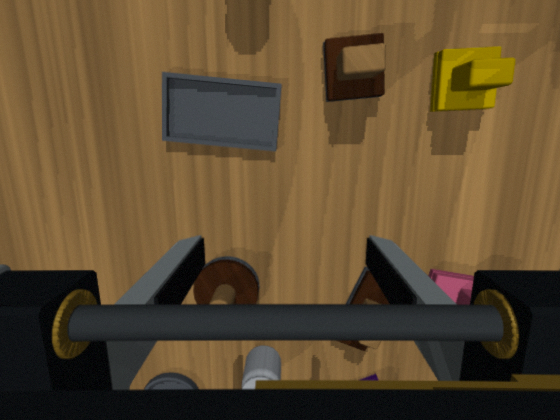

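```bash
python3 - <<'E'
from h import *
c=robot.get_calibration('scene'); s=robot.get_calibration('side')
for n,a,b,z in [('RL',(235,224),(261,250),.06),('RS',(167,273),(316,322),.06),('SQ',(335,208),(284,184),.06),('OB',(273,254),(328,245),.06),('trayA',(302,178),(194,187),.011),('trayB',(169,250),(246,318),.011),('trayS',(359,174),(224,157),.011),('trayO',(287,209),(242,215),.011),('jar',(328,181),(240,171),.062),('can',(215,243),(291,273),.06)]:
    print(n,onz(c,*a,z)[:2].round(3),onz(s,*b,z)[:2].round(3))
E
```

```text
RL [ 0.491 -0.135] [ 0.475 -0.139]
RS [ 0.534 -0.393] [ 0.523 -0.395]
SQ [0.635 0.119] [0.621 0.124]
OB [ 0.662 -0.163] [ 0.641 -0.172]
trayA [0.382 0.265] [0.371 0.263]
trayB [ 0.4   -0.295] [ 0.394 -0.298]
trayS [0.503 0.424] [0.499 0.414]
trayO [0.484 0.081] [0.479 0.078]
jar [0.518 0.232] [0.513 0.23 ]
can [ 0.521 -0.231] [ 0.52  -0.239]
```

The wrist view is aligned with world x to the right and −y down. It shows the oblong tray at (222,110), the wooden square at (355,68) and its yellow look-alike at (470,78); the rest is hidden behind the gripper. I'll look from further back in −y.

Emit:
carry_out(increments=[[0,[-48,-6,-6],0],[0,[-48,-6,-6],0],[0,[-48,-6,-6],0],[0,[-48,-6,-6],0],[0,[-48,-6,-6],0],[0,[-48,-6,-6],0],[0,[-48,-6,-6],0],[0,[-48,-6,-6],0]])

```text
time: 0.95
tool_pos: [0.5013, -0.3858, 0.2673]
ee_rot: [-3.141, -0.001, 1.571]
wrist_force: [0.8, 0.1, 0.5]
width: 0.0945
finger_force: 0.0
```

Emit:
carry_out(increments=[[0,[-30,0,0],0],[0,[0,0,0],0],[0,[0,0,0],0],[0,[0,0,0],0]])

```text
time: 1.35
tool_pos: [0.5023, -0.4127, 0.2674]
ee_rot: [-3.141, -0.001, 1.572]
wrist_force: [-0.3, 0.5, -0.5]
width: 0.094
finger_force: 0.0
```

```bash
python3 - <<'E'
from h import *
im,c=snap('wrist','wrist1.png'); print(robot.get_obs()['tool_pos'],robot.get_obs()['ee_rot'],proj(c,robot.get_obs()['tool_pos']))
E
```

```text
[ 0.50245101 -0.41248015  0.2677068 ] [ 3.14135700e+00 -3.95934585e-04  1.57263561e+00] [284.70112202 261.1317266 ]
```

View pics/wrist1.png

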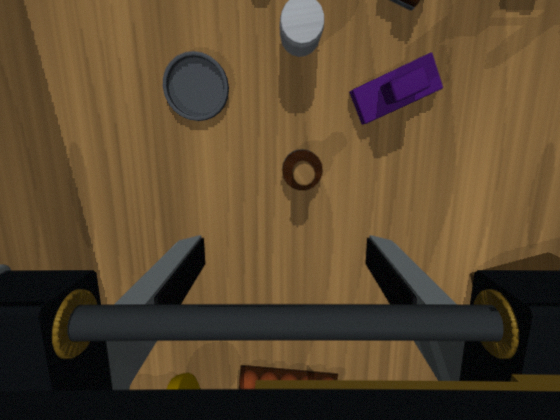

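The wrist view now shows the round tray at (196,87), the small round block at (302,170), the can at (302,22) and the purple look-alike at (397,88). I'll measure these, plus the oblong tray and the square block from wrist0.

```bash
cat >> h.py <<'E'
def blob(im,seed,kind,box=75):
    u,v=seed; x0,y0=max(u-box,0),max(v-box,0); p=im[y0:v+box,x0:u+box]
    h=cv2.cvtColor(p,cv2.COLOR_BGR2HSV).astype(int); H,S,V=h[...,0],h[...,1],h[...,2]
    m=((S<75)&(V<125)) if kind=='tray' else ((V<85)&(S>90)&(H<16))
    m=cv2.morphologyEx(m.astype(np.uint8),cv2.MORPH_OPEN,np.ones((3,3)))
    cs=cv2.findContours(m,cv2.RETR_EXTERNAL,cv2.CHAIN_APPROX_NONE)[0]
    cs=[k for k in cs if cv2.contourArea(k)>150]
    k=max(cs,key=lambda k:cv2.pointPolygonTest(k,(float(u-x0),float(v-y0)),True))
    return k[:,0]+[x0,y0]
def meas(im,c,seed,kind,z,rnd):
    k=blob(im,seed,kind); w=np.array([onz(c,a,b,z)[:2] for a,b in k],np.float32)*1000
    if rnd:
        (x,y),r=cv2.minEnclosingCircle(w); return np.round([x,y,2*r],1)
    b=cv2.minAreaRect(w); return [np.round(q,1) for q in b]
E
python3 - <<'E'
from h import *
c=robot.get_calibration('wrist'); im=cv2.imread('pics/wrist1.png')
print('trayB',meas(im,c,(196,87),'tray',.011,1)); print('RS',meas(im,c,(302,160),'foot',.02,1))
print('RS handle top',onz(c,304,174,.06))
c=dict(c); c['T']=np.array([[1,0,-.002,.55],[0,-.972,-.235,.069],[-.002,.235,-.972,.384],[0,0,0,1]]); im=cv2.imread('pics/wrist0.png')
print('trayO',meas(im,c,(222,110),'tray',.011,0)); print('SQ',meas(im,c,(335,70),'foot',.02,0))
print('corners',[onz(c,*p,.02)[:2].round(3) for p in [(324,42),(384,35),(384,97),(326,101)]])
E
```

```text
trayB [ 393.4 -291.3   80.2]
RS [ 524.7 -390.9   52.6]
RS handle top [ 0.52461919 -0.39135406  0.06      ]
trayO [array([478.7,  89. ]), array([ 72.3, 127.9]), np.float64(84.7)]
SQ [array([621. , 133.5]), array([59.5, 60.3]), np.float64(4.3)]
corners [array([0.589, 0.157]), array([0.65 , 0.163]), array([0.654, 0.104]), array([0.593, 0.1  ])]
```

Sizes agree: the tray at (393,−291) is the small round one (80 mm over the walls), and the foot is 52.6 mm. Now picking the small round block.

Emit:
carry_out(increments=[[0,[11,11,30],0],[0,[11,11,40],0],[0,[0,0,40],0],[0,[0,0,40],0],[0,[0,0,40],0],[0,[0,0,25],0],[0,[0,0,13],0],[0,[0,0,0],0]])

```text
time: 2.2
tool_pos: [0.5234, -0.39, 0.0377]
ee_rot: [-3.139, -0.003, 1.572]
wrist_force: [-0.1, 0.7, -0.6]
width: 0.094
finger_force: 0.0
```

Emit:
carry_out(increments=[[255,[0,0,0],0],[255,[0,0,0],0],[255,[0,0,0],0],[255,[0,0,0],0],[255,[0,0,0],0],[255,[0,0,0],0],[255,[0,0,0],0],[255,[0,0,0],0]])

```text
time: 3.0
tool_pos: [0.524, -0.392, 0.0394]
ee_rot: [-3.141, -0.0, 1.571]
wrist_force: [0.4, 0.4, 0.2]
width: 0.0337
finger_force: 0.0
```

Emit:
carry_out(increments=[[255,[0,0,0],0],[255,[0,0,0],0],[255,[0,0,0],0],[255,[0,0,-5],0],[255,[0,0,-20],0],[255,[0,0,-25],0],[255,[0,0,0],0]])

```text
time: 3.7
tool_pos: [0.5261, -0.3937, 0.0943]
ee_rot: [3.135, 0.006, 1.571]
wrist_force: [-0.5, 0.0, -0.4]
width: 0.0255
finger_force: 30.0
```

Emit:
carry_out(increments=[[255,[20,-26,0],0],[255,[20,-26,0],0],[255,[20,-26,0],0],[255,[20,-26,0],0],[255,[20,-27,0],0],[255,[0,0,0],0],[255,[0,0,20],0],[255,[0,0,12],0]])

```text
time: 4.5
tool_pos: [0.393, -0.292, 0.0563]
ee_rot: [-3.142, -0.0, 1.571]
wrist_force: [0.1, 0.4, -1.6]
width: 0.0255
finger_force: 30.0
```

Emit:
carry_out(increments=[[255,[0,0,6],0],[255,[0,0,4],0],[255,[0,0,3],0],[255,[0,0,1],0],[255,[0,0,0],0],[255,[0,0,0],0]])

```text
time: 5.1
tool_pos: [0.3933, -0.2923, 0.0439]
ee_rot: [3.141, 0.001, 1.571]
wrist_force: [-0.8, -0.4, -0.4]
width: 0.0255
finger_force: 30.0
```

Emit:
carry_out(increments=[[255,[0,0,1.5],0],[255,[0,0,0],0],[255,[0,0,0],0],[120,[0,0,0],0],[120,[0,0,0],0],[60,[0,0,0],0],[0,[0,0,0],0],[0,[0,0,0],0]])

```text
time: 5.9
tool_pos: [0.393, -0.292, 0.042]
ee_rot: [3.142, -0.0, 1.571]
wrist_force: [0.5, 0.4, -0.2]
width: 0.0621
finger_force: 0.0
```

Emit:
carry_out(increments=[[0,[0,0,-20],0],[0,[0,0,-40],0],[0,[0,0,-40],0],[0,[0,20,-45],0],[0,[0,40,-30],0],[0,[0,40,0],0],[0,[0,0,0],0],[0,[0,0,0],0]])

```text
time: 6.7
tool_pos: [0.4929, -0.2917, 0.2158]
ee_rot: [-3.139, -0.001, 1.572]
wrist_force: [0.3, -0.0, -0.7]
width: 0.0941
finger_force: 0.0
```

```bash
python3 - <<'E'
from h import *
im,c=snap('wrist','wrist2.png'); o=robot.get_obs(); print(o['tool_pos'],o['width'])
E
```

```text
[ 0.49219345 -0.29169332  0.21593793] 0.0938789136541395
```

View pics/wrist2.png

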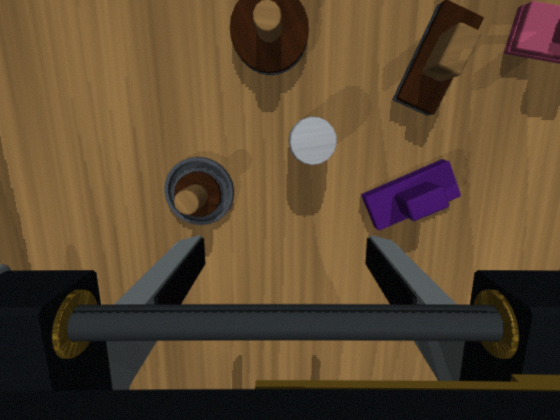

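The small round block sits in its tray at (198,192). Also in view are the large round block at (268,30), the wooden oblong at (438,57), the purple look-alike at (412,195) and the can at (313,140).

```bash
python3 - <<'E'
from h import *
c=robot.get_calibration('wrist'); im=cv2.imread('pics/wrist2.png')
print('trayB',meas(im,c,(198,215),'tray',.011,1)); print('RS foot',meas(im,c,(205,195),'foot',.023,1)); print('RS top',onz(c,188,200,.063))
print('RL',meas(im,c,(268,60),'foot',.02,1),'top',onz(c,267,14,.06).round(3))
print('OB',meas(im,c,(420,85),'foot',.02,0)); print('can',onz(c,313,140,.06).round(3))
print('OB corners',[onz(c,*p,.02)[:2].round(3) for p in [(443,2),(482,18),(437,112),(397,94)]])
E
```

```text
trayB [ 392.6 -290.5   80.7]
RS foot [ 394.1 -291.2   51.8]
RS top [ 0.39535442 -0.28961734  0.063     ]
RL [ 476.1 -124.2   79.9] top [ 0.476 -0.123  0.06 ]
OB [array([ 648. , -151.7]), array([100.7,  45.2]), np.float64(67.3)]
can [ 0.519 -0.231  0.06 ]
OB corners [array([ 0.647, -0.101]), array([ 0.687, -0.115]), array([ 0.653, -0.203]), array([ 0.609, -0.185])]
```

The large round block is at (476,−124), 80 mm across. The wooden oblong is at (648,−152), 100×45 mm, with its long axis at about 67°. The oblong goes next, with the jaws turned −22.7° to close across the handle.

Emit:
carry_out(increments=[[70,[28,31,0],0],[70,[28,31,0],0],[70,[28,31,0],0],[70,[28,31,0],0],[70,[28,32,0],0],[70,[0,0,30],7.5],[70,[0,0,30],7.5],[70,[0,0,20],7.5]])

```text
time: 7.55
tool_pos: [0.6468, -0.1518, 0.1342]
ee_rot: [-3.137, 0.001, 1.172]
wrist_force: [-0.6, -0.1, 0.4]
width: 0.0682
finger_force: 0.0
```

```bash
python3 - <<'E'
from h import *
o=robot.get_obs(); print(o['tool_pos'],o['ee_rot'],o['width'],o['joint_positions'].round(2))
s,c=snap('side','side3.png'); cv2.imwrite('pics/side3c.png',cv2.resize(s[140:340,220:480],None,fx=3,fy=3))
E
```

```text
[ 0.64678697 -0.1518239   0.13421068] [-3.13742593e+00  7.71688824e-04  1.17245902e+00] 0.06821828952697452 [-0.32  0.37  1.2  -0.    1.58  0.08]
```

View pics/side3c.png

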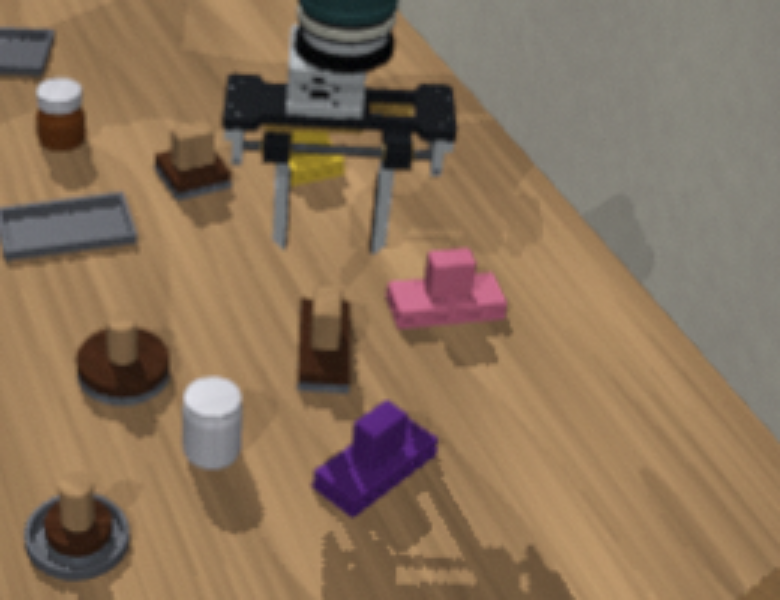

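The jaws (tips at (280,240) and (380,245) in the crop) are lined up over the wooden oblong's handle (325,320), clear of pink (450,290) and purple (378,455). Going down and gripping.

Emit:
carry_out(increments=[[70,[0,0,30],0],[70,[0,0,30],0],[70,[0,0,22],0],[70,[0,0,12],0],[70,[0,0,0],0],[255,[0,0,0],0],[255,[0,0,0],0],[255,[0,0,0],0]])

```text
time: 8.4
tool_pos: [0.65, -0.1524, 0.045]
ee_rot: [3.138, -0.0, 1.178]
wrist_force: [0.5, 0.1, 0.7]
width: 0.0475
finger_force: 0.0
```

Emit:
carry_out(increments=[[255,[0,0,0],0],[255,[0,0,0],0],[255,[0,0,0],0],[255,[0,0,0],0],[255,[0,0,-5],0],[255,[0,0,-20],0],[255,[0,0,-30],0],[255,[0,0,-35],0]])

```text
time: 9.2
tool_pos: [0.6477, -0.1516, 0.1318]
ee_rot: [-3.137, 0.0, 1.178]
wrist_force: [1.2, 0.1, -2.3]
width: 0.0239
finger_force: 30.0
```

Emit:
carry_out(increments=[[255,[5.5,-45,-8],0],[255,[5.5,-45,-8],0],[255,[5.5,-45,-8],0],[255,[5.5,-45,-8],0],[255,[5.5,-45,-8],0],[255,[0,0,0],0],[255,[0,0,0],0],[255,[0,0,0],0]])

```text
time: 10.0
tool_pos: [0.4523, -0.0409, 0.173]
ee_rot: [3.141, 0.0, 1.178]
wrist_force: [1.1, -0.9, -2.6]
width: 0.0239
finger_force: 30.0
```

```bash
python3 - <<'E'
from h import *
im,c=snap('wrist','wrist4.png'); o=robot.get_obs(); print(o['tool_pos'],o['ee_rot'],o['width'])
p=proj(c,[.479,.086,.011]); print(p)
print('trayO',meas(im,c,tuple(int(q) for q in p),'tray',.011,0))
E
```

```text
[ 0.45240867 -0.04099536  0.17277166] [-3.14149335e+00  1.54337920e-04  1.17753288e+00] 0.02447619445869277
[259.20519536  66.18688863]
trayO [array([478.4,  88.4]), array([ 72.9, 127.9]), np.float64(84.7)]
```

View pics/wrist4.png

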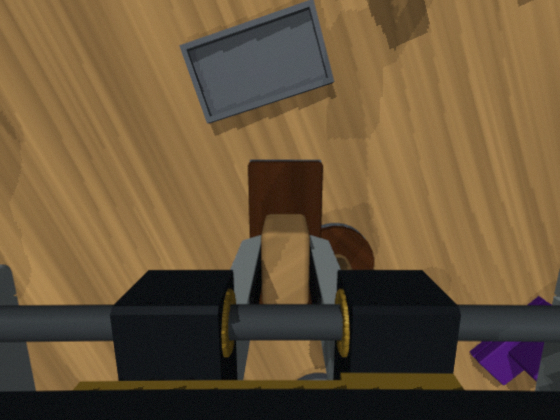

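The oblong is held square in the jaws (foot around (285,195)). The tray at (257,62) measures (478.4, 88.4) with its long axis at −5.3°, matching the first measure. Moving over it and turning.

Emit:
carry_out(increments=[[255,[32.4,-6.4,0],0],[255,[32.4,-6.4,0],0],[255,[32.4,-6.4,0],0],[255,[32.4,-6.3,0],0],[255,[0,0,0],8.1],[255,[0,0,0],8.1],[255,[0,0,0],8.1],[255,[0,0,0],8.1]])

```text
time: 10.85
tool_pos: [0.4787, 0.0888, 0.1721]
ee_rot: [-3.141, 0.002, 0.606]
wrist_force: [0.1, 0.7, -1.5]
width: 0.0232
finger_force: 30.0
```

Emit:
carry_out(increments=[[255,[0,0,20],8.1],[255,[0,0,20],8.1],[255,[0,0,20],8.1],[255,[0,0,20],8.1],[255,[0,0,15],8.0],[255,[0,0,10],0],[255,[0,0,0],0],[255,[0,0,0],0]])

```text
time: 11.65
tool_pos: [0.4784, 0.0888, 0.0681]
ee_rot: [3.142, -0.0, -0.091]
wrist_force: [0.8, -0.0, -1.6]
width: 0.0238
finger_force: 30.0
```

Emit:
carry_out(increments=[[255,[0,0,12],0],[255,[0,0,6],0],[255,[0,0,2],0],[255,[0,0,1],0],[255,[0,0,0],0],[255,[0,0,0],0]])

```text
time: 12.25
tool_pos: [0.478, 0.089, 0.0473]
ee_rot: [-3.141, -0.001, -0.092]
wrist_force: [0.1, 0.6, -2.0]
width: 0.0238
finger_force: 30.0
```

Emit:
carry_out(increments=[[255,[0,0,1.5],0],[255,[0,0,0],0],[255,[0,0,0],0],[120,[0,0,0],0],[120,[0,0,0],0],[70,[0,0,0],0],[70,[0,0,0],0],[70,[0,0,0],0]])

```text
time: 13.05
tool_pos: [0.4776, 0.089, 0.0454]
ee_rot: [3.142, 0.0, -0.093]
wrist_force: [-0.1, -0.8, 0.3]
width: 0.0601
finger_force: 0.0
```

Emit:
carry_out(increments=[[70,[0,0,-25],0],[0,[0,0,-40],0],[0,[0,0,-45],0],[0,[0,0,-45],0],[0,[-25,0,-25],0],[0,[-20,0,0],-4.8],[0,[0,0,0],-4.8],[0,[0,0,0],0]])

```text
time: 13.85
tool_pos: [0.4327, 0.0933, 0.226]
ee_rot: [-3.142, -0.001, 0.075]
wrist_force: [-0.2, -0.1, 0.1]
width: 0.0939
finger_force: 0.0
```

```bash
python3 - <<'E'
from h import *
im,c=snap('wrist','wrist5.png'); o=robot.get_obs(); print(o['tool_pos'],o['ee_rot'],o['width'])
p=proj(c,[.621,.13,.02]); print(p)
print('SQ',meas(im,c,tuple(int(q) for q in p),'foot',.02,0))
print('trayO',meas(im,c,tuple(int(q) for q in proj(c,[.478,.088,.011])),'tray',.011,0))
E
```

```text
[0.43280244 0.09317601 0.225593  ] [ 3.14154087e+00 -5.54912784e-04  7.34681835e-02] 0.09385596722509285
[263.45049227   7.10083545]
SQ [array([608.8, 132.5]), array([36.5, 58.8]), np.float64(4.4)]
trayO [array([478.4,  88.7]), array([ 72.4, 128.1]), np.float64(84.7)]
```

View pics/wrist5.png

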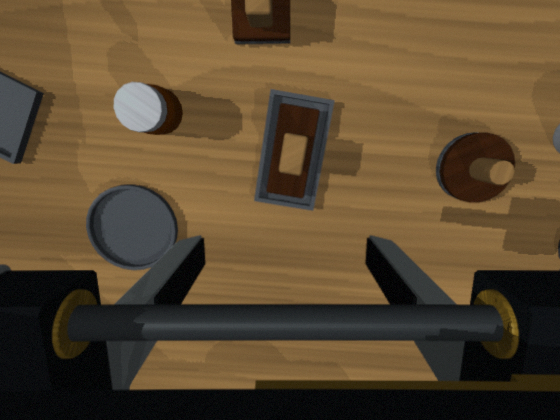

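The oblong block is fully inside its tray at (295,150). Also in view are the square block at (262,18), the large round tray at (132,227), the jar at (145,107) and the square tray at (12,115). The square block is again at (621,133), yaw 4.4°.

Emit:
carry_out(increments=[[70,[48,-6.5,0],0],[70,[48,-6.5,0],0],[70,[48,-6.4,5],0],[70,[46.5,-6.4,10],0],[70,[0,0,40],0],[70,[0,0,40],0],[70,[0,0,40],0],[70,[0,0,0],0]])

```text
time: 14.7
tool_pos: [0.6161, 0.1324, 0.0814]
ee_rot: [3.141, 0.017, 0.073]
wrist_force: [-1.0, -0.2, -1.0]
width: 0.068
finger_force: 0.0
```

```bash
python3 - <<'E'
from h import *
im=cv2.imread('pics/wrist5.png'); c=dict(robot.get_calibration('wrist'))
# camera pose then: same tool-to-camera offset, tool at logged pose
from scipy.spatial.transform import Rotation as R
def M(p,r): T=np.eye(4); T[:3,:3]=R.from_euler('xyz',r).as_matrix(); T[:3,3]=p; return T
o=robot.get_obs(); print(o['tool_pos'],o['ee_rot'],o['width'])
c['T']=M([.4327,.0932,.2258],[3.1415,-.0005,.0745])@np.linalg.inv(M(o['tool_pos'],o['ee_rot']))@np.array(c['T'])
print('trayA',meas(im,c,(132,227),'tray',.011,1)); print('RL',meas(im,c,(455,170),'foot',.02,1))
s,cs=snap('scene','scene6.png'); cv2.imwrite('pics/scene6c.png',cv2.resize(s[130:290,240:440],None,fx=3,fy=3))
print('jar',onz(c,140,107,.062))
E
```

```text
[0.61605122 0.13238153 0.08142049] [3.1406992  0.0166899  0.07335813] 0.06803110858923668
trayA [348.2 269.  157.9]
RL [ 476.3 -120.6   82.6]
jar [0.51267032 0.23969388 0.062     ]
```

View pics/scene6c.png

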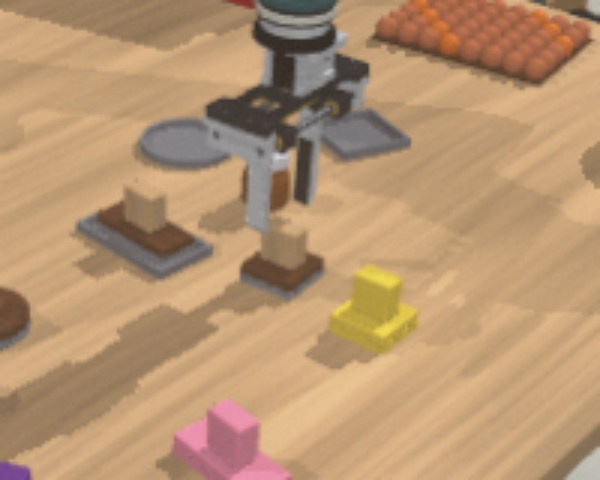

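The jaws are above the wooden square (handle at (283,245) in the crop), not the yellow one (375,310). The arm was still settling, so I hold for a moment and then go on down.

Emit:
carry_out(increments=[[70,[0,0,0],0],[70,[0,0,0],0],[70,[0,0,25],0],[70,[0,0,15],0],[70,[0,0,0],0],[70,[0,0,0],0]])

```text
time: 15.35
tool_pos: [0.6212, 0.1332, 0.0512]
ee_rot: [-3.142, -0.001, 0.075]
wrist_force: [0.4, 0.2, 0.5]
width: 0.0681
finger_force: 0.0
```

Emit:
carry_out(increments=[[70,[0,0,8],0],[70,[0,0,0],0],[255,[0,0,0],0],[255,[0,0,0],0],[255,[0,0,0],0],[255,[0,0,0],0],[255,[0,0,0],0],[255,[0,0,0],0]])

```text
time: 16.15
tool_pos: [0.621, 0.1331, 0.0426]
ee_rot: [3.141, -0.0, 0.075]
wrist_force: [0.7, -0.2, 0.1]
width: 0.024
finger_force: 27.0
```

Emit:
carry_out(increments=[[255,[0,0,0],0],[255,[0,0,-5],0],[255,[0,0,-20],0],[255,[0,0,-30],0],[255,[0,0,-35],0],[255,[0,0,-40],0],[255,[0,0,0],0]])

```text
time: 16.85
tool_pos: [0.6243, 0.1337, 0.1806]
ee_rot: [-3.141, -0.014, 0.075]
wrist_force: [0.7, 0.7, -1.6]
width: 0.0238
finger_force: 30.0
```

Emit:
carry_out(increments=[[255,[-33,-31,-4],0],[255,[-33,-31,-4],0],[255,[-33,-31,-4],0],[255,[-33,-31,-4],0],[255,[-33,-31,-4],0],[255,[-33,-31,-4],0],[255,[-33,-31,-4],0],[255,[-32,-30,-4],0]])

```text
time: 17.65
tool_pos: [0.338, 0.3603, 0.2033]
ee_rot: [3.141, 0.002, 0.075]
wrist_force: [0.9, 0.3, -1.3]
width: 0.0238
finger_force: 30.0
```

Emit:
carry_out(increments=[[255,[0,0,0],0],[255,[0,0,0],0],[255,[0,0,0],0]])

```text
time: 17.95
tool_pos: [0.3405, 0.359, 0.2036]
ee_rot: [3.14, 0.001, 0.074]
wrist_force: [0.5, 0.3, -1.8]
width: 0.0241
finger_force: 30.0
```

```bash
python3 - <<'E'
from h import *
im,c=snap('wrist','wrist7.png'); o=robot.get_obs(); print(o['tool_pos'],o['ee_rot'],o['width'],o['joint_positions'].round(2))
p=proj(c,[.5,.418,.011]); q=proj(c,[.375,.264,.011]);print(p,q)
print('S',meas(im,c,tuple(int(v) for v in p),'tray',.011,0))
print('A',meas(im,c,tuple(int(v) for v in q),'tray',.011,1))
E
```

```text
[0.34078523 0.35886904 0.20364637] [3.14040503e+00 7.51966920e-04 7.34537060e-02] 0.0241100841353418 [ 0.7  -0.03  1.52 -0.    1.65  2.19]
[238.13801996  32.16432785] [374.07364577 169.35588451]
S [array([497.9, 430.4]), array([89.2, 88.4]), np.float64(67.1)]
A [369.9 281.  114.1]
```

View pics/wrist7.png

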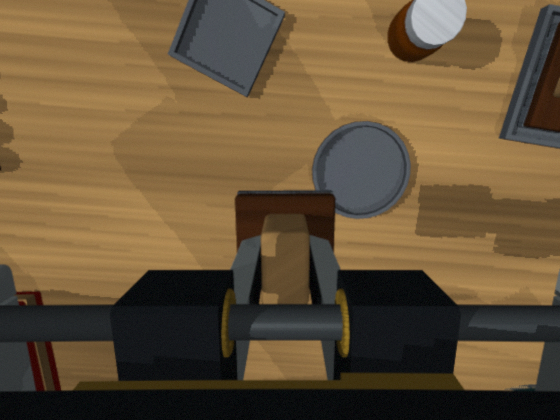

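The square tray at (230,38) measures (498, 430), about 89×88 mm, turned −23° (equivalently 67°). The large round tray is at (362,170) and the jar at (430,25). Joint 6 allows only the 67° option, a −62.8° twist.

Emit:
carry_out(increments=[[255,[40.5,-15,0],0],[255,[40.5,-15,0],0],[255,[40.5,-15,0],0],[255,[40.4,-14.8,0],0],[255,[0,0,0],-7.85],[255,[0,0,0],-7.85],[255,[0,0,0],-7.85],[255,[0,0,0],-7.85]])

```text
time: 18.8
tool_pos: [0.4988, 0.4299, 0.2031]
ee_rot: [3.141, 0.002, 0.626]
wrist_force: [-0.2, -0.4, -1.4]
width: 0.0236
finger_force: 30.0
```

Emit:
carry_out(increments=[[255,[0,0,20],-7.85],[255,[0,0,25],-7.85],[255,[0,0,25],-7.85],[255,[0,0,25],-7.85],[255,[0,0,20],0],[255,[0,0,12],0],[255,[0,0,0],0],[255,[0,0,0],0]])

```text
time: 19.6
tool_pos: [0.498, 0.4312, 0.0779]
ee_rot: [3.141, -0.0, 1.17]
wrist_force: [1.3, -0.1, -1.3]
width: 0.0238
finger_force: 30.0
```

```bash
python3 - <<'E'
from h import *
im=cv2.imread('pics/wrist7.png'); c=dict(robot.get_calibration('wrist')); o=robot.get_obs(); print(o['tool_pos'],o['ee_rot'])
from scipy.spatial.transform import Rotation as R
def M(p,r): T=np.eye(4); T[:3,:3]=R.from_euler('xyz',r).as_matrix(); T[:3,3]=p; return T
c['T']=M([.3408,.3589,.2036],[3.1405,.0007,.0735])@np.linalg.inv(M(o['tool_pos'],o['ee_rot']))@np.array(c['T'])
print([onz(c,*p,.011)[:2].round(4) for p in [(362,169.5),(313,170),(411,168),(361,121),(362,218)]])
E
```

```text
[0.49800977 0.43115281 0.07788586] [ 3.14119093e+00 -4.94679138e-04  1.16982958e+00]
[array([0.3747, 0.2764]), array([0.3702, 0.33  ]), array([0.3801, 0.2232]), array([0.4255, 0.2842]), array([0.3199, 0.2693])]
```

Emit:
carry_out(increments=[[255,[0,0,14],0],[255,[0,0,8],0],[255,[0,0,5],0],[255,[0,0,2],0],[255,[0,0,1],0],[255,[0,0,0],0],[255,[0,0,0],0]])

```text
time: 20.3
tool_pos: [0.4973, 0.4317, 0.048]
ee_rot: [3.141, -0.001, 1.171]
wrist_force: [-0.2, 0.6, -2.0]
width: 0.0235
finger_force: 30.0
```

Emit:
carry_out(increments=[[255,[0,0,1.5],0],[255,[0,0,0],0],[255,[0,0,0],0],[120,[0,0,0],0],[120,[0,0,0],0],[70,[0,0,0],0],[70,[0,0,0],0],[70,[0,0,0],0]])

```text
time: 21.1
tool_pos: [0.4972, 0.4316, 0.0462]
ee_rot: [3.141, -0.0, 1.171]
wrist_force: [0.2, -0.1, -0.3]
width: 0.0603
finger_force: 0.0
```

Emit:
carry_out(increments=[[70,[0,0,-25],0],[0,[0,0,-40],0],[0,[0,0,-45],0],[0,[0,0,-45],0],[0,[-40,0,-25],0],[0,[-40,0,0],0],[0,[-20,0,0],0],[0,[0,0,0],0]])

```text
time: 21.9
tool_pos: [0.4578, 0.3378, 0.2274]
ee_rot: [3.14, -0.001, 1.169]
wrist_force: [-0.1, 0.7, -0.1]
width: 0.0942
finger_force: 0.0
```

```bash
python3 - <<'E'
from h import *
im,c=snap('wrist','wrist8.png'); o=robot.get_obs(); print(o['tool_pos'],o['ee_rot'],o['joint_positions'].round(2))
p=proj(c,[.498,.43,.023]); print(p)
print('S',meas(im,c,tuple(int(v) for v in p),'tray',.011,0)); print('SQ',meas(im,c,tuple(int(v) for v in p+[0,18]),'foot',.023,0))
E
```

```text
[0.45817106 0.33895363 0.22677662] [ 3.14074091e+00 -1.56759349e-03  1.16995872e+00] [0.54 0.13 1.31 0.   1.7  0.94]
[285.60153393 100.97047956]
S [array([498.2, 430.7]), array([86.7, 88.1]), np.float64(67.1)]
SQ [array([497.4, 433.1]), array([59. , 58.2]), np.float64(68.1)]
```

View pics/wrist8.png

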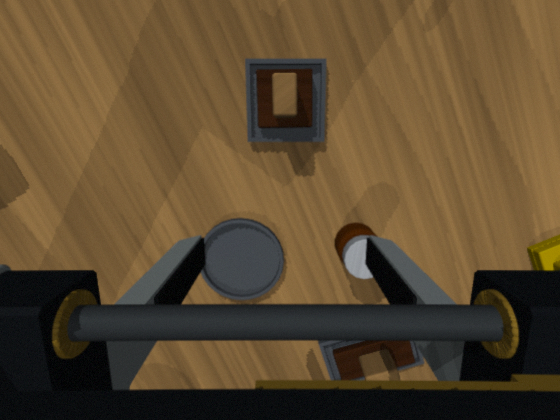

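The square block sits in its tray at (286,98), 2.5 mm off centre, and the jar at (360,255) is undisturbed. Last is the large round block.

Emit:
carry_out(increments=[[70,[-42,19.7,0],0],[70,[-42,19.7,0],0],[70,[-42,19.7,0],0],[70,[-42,19.7,0],0],[70,[-42,19.7,0],0],[70,[-42,19.7,0],0],[70,[-42,19.7,0],0],[70,[-42,19.7,0],0]])

```text
time: 22.75
tool_pos: [0.4735, -0.0326, 0.2258]
ee_rot: [3.141, -0.001, 1.172]
wrist_force: [0.6, -0.2, -0.6]
width: 0.068
finger_force: 0.0
```

Emit:
carry_out(increments=[[70,[-42,19.7,0],0],[70,[-41,19.7,20],0],[70,[0,0,40],0],[70,[0,0,40],0],[70,[0,0,30],0],[70,[0,0,0],0],[70,[0,0,0],0],[70,[0,0,0],0]])

```text
time: 23.55
tool_pos: [0.4786, -0.1235, 0.0983]
ee_rot: [3.137, -0.0, 1.172]
wrist_force: [0.1, -0.2, 0.5]
width: 0.0683
finger_force: 0.0
```

Emit:
carry_out(increments=[[70,[-1,-2,30],0],[70,[0,0,17],0],[70,[0,0,8],0],[70,[0,0,0],0],[255,[0,0,0],0],[255,[0,0,0],0],[255,[0,0,0],0],[255,[0,0,0],0]])

```text
time: 24.35
tool_pos: [0.4749, -0.1235, 0.0417]
ee_rot: [3.14, -0.0, 1.171]
wrist_force: [1.4, -0.2, 0.4]
width: 0.0395
finger_force: 0.0
```

Emit:
carry_out(increments=[[255,[0,0,0],0],[255,[0,0,0],0],[255,[0,0,-5],0],[255,[0,0,-20],0],[255,[0,0,-30],0],[255,[0,0,-35],0],[255,[0,0,0],0],[255,[0,0,0],0]])

```text
time: 25.15
tool_pos: [0.4747, -0.1235, 0.1316]
ee_rot: [3.14, -0.0, 1.171]
wrist_force: [0.3, 0.5, -2.5]
width: 0.0256
finger_force: 30.0
```

Emit:
carry_out(increments=[[255,[33,-25,-5],0],[255,[33,-25,-5],0],[255,[33,-25,-5],0],[255,[33,-25,-5],0],[255,[33,-25,-5],0],[255,[33,-25,-5],0],[255,[0,-25,-10],0],[255,[0,-25,0],0]])

```text
time: 25.95
tool_pos: [0.3658, 0.1379, 0.1698]
ee_rot: [-3.139, 0.001, 1.173]
wrist_force: [-0.7, 0.1, -0.7]
width: 0.0255
finger_force: 30.0
```

Emit:
carry_out(increments=[[255,[0,-25,0],0],[255,[0,-23,0],0],[255,[0,0,0],0],[255,[0,0,0],0]])

```text
time: 26.35
tool_pos: [0.3225, 0.1553, 0.1696]
ee_rot: [-3.14, 0.002, 1.172]
wrist_force: [1.2, -0.4, -1.2]
width: 0.0255
finger_force: 30.0
```

```bash
python3 - <<'E'
from h import *
im,c=snap('wrist','wrist9.png'); o=robot.get_obs(); p=o['tool_pos']; y=o['ee_rot'][2]; print(p,y,o['width'])
q=proj(c,[.3745,.2765,.011]); A=meas(im,c,tuple(int(v) for v in q),'tray',.011,1); print(q,A)
d=A[:2]/1000-p[:2]; print('dx,dy mm',1000*(d[0]*np.cos(y)+d[1]*np.sin(y)),1000*(d[0]*np.sin(y)-d[1]*np.cos(y)))
E
```

```text
[0.32297128 0.15515324 0.1698678 ] 1.1710923979042511 0.025642106466525743
[286.10906606  59.84855365] [371.6 277.3 107.3]
dx,dy mm 131.44234981718066 -2.737255328219862
```

The large tray measures (371.6, 277.3), 107 mm over its walls, as it should.

Emit:
carry_out(increments=[[255,[33,-1,0],0],[255,[33,-1,0],0],[255,[33,-0.7,0],0],[255,[32.5,0,0],0],[255,[0,0,30],0],[255,[0,0,35],0],[255,[0,0,25],0],[255,[0,0,0],0]])

```text
time: 27.2
tool_pos: [0.3694, 0.2755, 0.0758]
ee_rot: [-3.135, 0.009, 1.17]
wrist_force: [-0.9, -0.2, -0.3]
width: 0.0256
finger_force: 30.0
```

Emit:
carry_out(increments=[[255,[0,0,15],0],[255,[0,0,8],0],[255,[0,0,5],0],[255,[0,0,3],0],[255,[0,0,1],0],[255,[0,0,0],0],[255,[0,0,0],0]])

```text
time: 27.9
tool_pos: [0.372, 0.2779, 0.0495]
ee_rot: [3.141, -0.001, 1.171]
wrist_force: [-0.7, 0.1, -2.1]
width: 0.0253
finger_force: 30.0
```

Emit:
carry_out(increments=[[255,[0,0,2],0],[255,[0,0,1.5],0],[255,[0,0,1.5],0],[255,[0,0,0],0],[255,[0,0,0],0],[255,[0,0,0],0]])

```text
time: 28.5
tool_pos: [0.3717, 0.2778, 0.0442]
ee_rot: [3.141, -0.0, 1.171]
wrist_force: [-1.8, -0.1, 1.2]
width: 0.0252
finger_force: 30.0
```

Emit:
carry_out(increments=[[120,[0,0,0],0],[120,[0,0,0],0],[70,[0,0,0],0],[70,[0,0,0],0],[70,[0,0,-25],0],[70,[0,0,-40],0],[0,[0,0,-45],0],[0,[0,0,-45],0]])

```text
time: 29.3
tool_pos: [0.3713, 0.2775, 0.2003]
ee_rot: [-3.141, 0.001, 1.171]
wrist_force: [0.5, 0.7, -0.6]
width: 0.0807
finger_force: 0.0
```

Emit:
carry_out(increments=[[0,[-40,0,-20],0],[0,[-40,0,0],0],[0,[-30,0,0],0],[0,[0,0,0],0],[0,[0,0,0],0]])

```text
time: 29.8
tool_pos: [0.329, 0.1764, 0.2192]
ee_rot: [3.141, -0.001, 1.17]
wrist_force: [-0.2, -0.2, -0.5]
width: 0.0942
finger_force: 0.0
```

```bash
python3 - <<'E'
from h import *
im,c=snap('wrist','wrist10.png'); o=robot.get_obs(); print(o['tool_pos'],o['width'],o['wrist_force'])
p=proj(c,[.372,.278,.023]); print(p,meas(im,c,(int(p[0]),int(p[1])+22),'foot',.023,1))
s,_=snap('side','side10.png'); s=s[100:360,130:430]; cv2.imwrite('pics/final.png',np.hstack([cv2.resize(s,(400,347)),cv2.resize(im[:300],(400,347))]))
E
```

```text
[0.32913579 0.17674357 0.21899606] 0.09393261146518794 [ 0.84309295 -0.46637701 -0.37040159]
[284.71518351  90.53716954] [372.  278.6  78.8]
```

View pics/final.png

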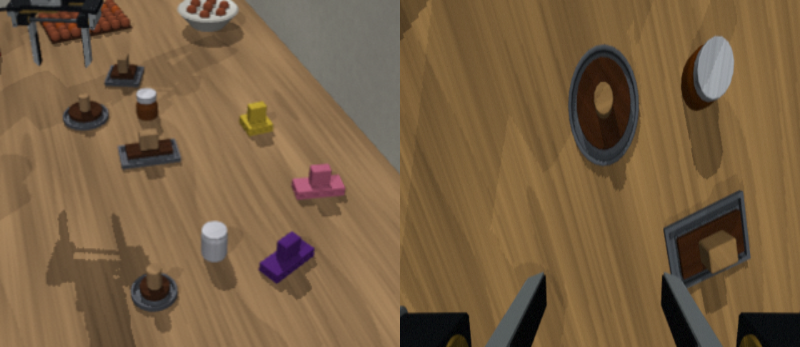

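All four blocks stand in their trays: in the left half, large round (86,112), square (124,75), oblong (149,150) and small round (154,288). The jar, can and look-alikes are where they were. Handing in.

```bash
python3 -c "
from bench import robot
print(robot.close_job())"
```

```text
the job is handed in; nothing more can be done
None
```

I put all four blocks upright in their matching trays, released them, left the jar, can and look-alikes where they were, and handed the job in at about 30 s of the 106 s allowed; no verdict came back.

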